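# Peel the top tray off a clinging stack and present it

### The job

A stack of nested grey sheet-metal sample trays clings together. Take the top tray by the upright lug on its one corner and peel it: raise that corner first until the tray is clearly tilted while the far corner still rests in the stack, then lift it free without dragging the rest of the stack along or disturbing the things around. Present it: finish still holding the tray in the gripper, level and at rest, centred some 15 cm above the flat square light plate; do not put it down.

Things in the scene. Friction and masses are not known exactly. Their poses are not given: they have to be found in the camera images.
- top_tray: top tray of the stack: square, formed from grey-painted sheet metal, 119 mm over the rim, 24 mm high, about 0.2 kg, a lug on one corner. Origin: centre of its underside, 32 mm above the bench at the start. x runs along a DIAGONAL: lug corner to -x, far corner to +x; z up. The floor's far corner, on which it pivots when peeled, is at x = +56, y = 0, z = 0 mm
- lug_top (a point): middle of the top of the lug, at x = -82, y = 0, z = 58 mm of the tray (90 mm above the bench at the start). The lug is an upright dark grey plastic block on the tray's corner, 26 mm long (tray x), 10 mm thick (tray y), 34 mm tall above the rim: pinch it across its thickness from above, fingertips a few mm above the rim
- far_corner (a point): rim corner of the top tray far the lug, upper side of the rim (x = +82 mm, y = 0, z = 24 mm of the tray; 56 mm above the bench at the start)
- tray_stack: rest of the stack: four such trays that stay together as one loose 0.8 kg piece on the bench, 119 mm wide, 48 mm high. Origin: centre of its underside; x along the same diagonal as the tray's. Amid each side a sprung clip (brackets 144 mm across, up to 64 mm above the bench) grips the top tray's rim with about 2 N until the rim there has risen some 3 mm
- light_plate: flat square light plate fixed on the bench: aluminium frame 160 x 160 mm, 14 mm high, white window 136 mm square. Origin: centre of its underside, z up
- petri_dish: small clear dish, 55 mm across, 12 mm high, loose, bystander. Origin: centre of its underside
- marker: marker pen, 134 mm long, 12 mm thick, lying loose, bystander. Origin: middle of its underside, length along its y axis
- collar: plain metal ring, 58 mm across, 14 mm high, loose, bystander. Origin: centre of its underside

How it is judged:
By the outcome, as a careful person would: the job done as asked, in the order asked, and still so for the second after the job is handed in, while the arm keeps its last pose, push and grip.
It also fails if it takes over 40 s, if anything falls off the work surface, if the arm or the gripper's body presses on something with over 40 N, if the wrist force passes 120 N, or if a joint passes its speed limit or range.

### The arm

A 6-joint arm with a two-finger parallel gripper is mounted at the origin on a cart in front of the work surface, level with it; the furniture and walls round the work are solid. World frame = base frame: x ahead of the robot, y to its left, z up, the work surface at z = 0. Lengths are in m, angles in rad, forces in N, time in s.
With the tool pointing down it reaches from about 0.35 to 0.85 m from the base axis. Payload 8.1 kg.
Tool frame: the origin (TCP) lies between the finger pads; the fingertips stand 14 mm ahead of it and the grasp point (between the pads) lies 5 mm behind it (robot.tcp_to_tips is the z of the fingertips in the tool frame, in m); z points along the fingers, y is the line along which they close (so a half turn about z gives the same grasp; the last joint's range is limited). The gripper opens to 93 mm and grips with 3 to 60 N. Pads are 15 mm wide; open, the fingers measure 128 mm over their backs; the gripper's body (75 mm by 188 mm) begins 65 mm behind the grasp point.
Start: joints at [-1.327, 0.13, 1.488, -0, 1.523, -0.085], TCP at [0.194, -0.568, 0.198] pointing down, gripper open.
Joint ranges: [-2.96, 2.96], [-0.89, 2.26], [0.02, 2.5], [-1.34, 4.48], [0, 2.73], [-2.66, 2.66]. Speed limits (rad/s): [2.39, 2.39, 2.79, 3.14, 3.14, 3.14].

### API

Orientations are given as a rotation vector (axis times angle).
In Python, from plant import sensors, read_camera, robot gives the robot as it stands.
- The arm moves only by the tool inch_along, called after "Call:" by a JSON object that holds its "method" and its "body". Schema: {"type":"object","properties":{"deltas":{"type":"array","items":{"type":"array","items":{"type":"array","items":{"type":"number"},"minItems":5,"maxItems":5},"minItems":1,"maxItems":20},"minItems":1,"maxItems":1},"grip_n":{"type":"number"},"only":{"type":"string"},"quiet":{"type":"boolean"},"lines":{"type":"string"}},"required":["deltas"],"additionalProperties":false}. deltas is a list that holds a single list of rows (three levels of brackets), with 1 to 20 rows, each of 5 numbers: the finger opening in m, then dx, dy, dz in shares of the most that a row can go, 1 being 50 mm, then a turn about the tool's z in fractions of the full range, 1 being pi rad; each row shifts and turns the commanded pose from where the row before left it, along the tool's axes as they then stand; what a row does not reach is not made up. A row lasts 1/10 s, in which the tool goes at most 0.05 m and 0.15 rad, less where a joint would pass 70% of its speed; a pose out of reach is approached as far as the arm can. The fingers move at their own pace and stop on an object; grip_n is the grip in N (left out, the last holds). Time passes only in rows, so rows that do not move let the fingers close. The tool returns the time, the measured TCP pose, the force, the opening and the grip force at its end. only (a regular expression) keeps the lines of the reply that match it, lines (a string "A,B") keeps lines A to B, and quiet returns only ok. No shift or turn number may pass 1 either way. Input that does not fit is refused with a message, and nothing moves.
- sensors.read_state(): the state, without advancing time (a new reading comes with each control period).
- read_camera(name): name is "side" or "top" or "wrist"; returns a dict with "image" (480x640x3 uint8, red, green, blue), "depth" (480x640 float32, m along the optical axis (not along the pixel's ray), 0 where there is no reading), "fx", "fy", "cx", "cy" (pixels), "R" (3x3) and "t" (3): a world point X has camera coordinates R X + t. Camera axes: x right, y down, z forward; pixel columns grow to the right and rows downward; lengths in m; the calibration is good to about 2 mm. The wrist camera is an equidistant fisheye: a pixel r from the principal point sees the ray r / f radians off the axis. A picture is of the moment at which its call begins.
- robot.close_job(): hands the job in; it is judged then, once.
The state is a dict: "t": time; "q": joint angles; "dq": joint speeds; "joint_torque": joint torques, N m; "tool_pos": TCP position; "orientation": TCP orientation; "force": force on the tool from outside, world axes, zero at the start; "wrist_torque": the same for the moment, N m; "opening": finger opening in m; "gripper_force": force on a finger pad.
Only numpy, scipy, OpenCV 4.12 (cv2) and the standard library are available. Lean on these libraries where they do the work, as an engineer would, in place of code of your own. Each camera call takes 0.05 s, during which the arm holds its last target. There are 200 camera calls.

## Working session

There is one attempt and no reset: what is moved stays moved. The work goes in short steps, Python scripts to look and compute and a tool call to move; the robot and the scene stay as the last step left them, time stands still between calls to the robot, and variables do not carry over. Pictures are saved under pics/ and viewed, at most 10 in all, crops included, and the job is handed in when it is done.

```bash
ls; mkdir -p pics; cat > h.py <<'E'
from plant import sensors, read_camera, robot
import numpy as np, cv2
def unproj(c,u,v,z=None):
    # pinhole; z given: intersect with world plane, else depth
    ray=np.array([(u-c["cx"])/c["fx"],(v-c["cy"])/c["fy"],1.0])
    R=np.array(c["R"]);t=np.array(c["t"])
    o=-R.T@t; d=R.T@ray
    s=c["depth"][int(round(v)),int(round(u))] if z is None else (z-o[2])/d[2]
    return o+s*d
E
python3 - <<'E'
from h import *
for n in("top","side"):
    c=read_camera(n);cv2.imwrite(f"pics/{n}0.png",c["image"][:,:,::-1])
    np.savez(f"{n}0.npz",**c); print(n,c["fx"],c["cx"],c["cy"],-np.array(c["R"]).T@c["t"])
s=sensors.read_state();print(s)
E
```

```text
pics
top 437.8731120101167 319.1172636446831 244.14293836559364 [0.49823288 0.13201368 0.93410873]
side 461.6633525245446 326.2247956660919 237.165280864853 [0.59311839 0.99874945 0.50761922]
{'t': 0.1, 'q': array([-1.32738887e+00,  1.31072288e-01,  1.48918842e+00,  4.37631895e-05,
        1.52300231e+00, -8.53866722e-02]), 'dq': array([ 0.0012152 , -0.00202041, -0.00263959, -0.00045334,  0.00059234,
        0.00178483]), 'joint_torque': array([ 5.16465698e-04, -5.61342108e+01, -4.93094087e+01,  7.69631588e-02,
        2.91003438e-02, -7.06519472e-05]), 'tool_pos': array([ 0.19365212, -0.56730312,  0.19699045]), 'orientation': array([-3.09758965e+00, -5.13869001e-01,  1.38571830e-04]), 'force': array([-0.23201804,  1.18343363,  0.22987415]), 'wrist_torque': array([ 0.03716888, -0.04460927, -0.03176503]), 'gripper_force': 0.0, 'opening': 0.09230578260119507}
```

View pics/top0.png

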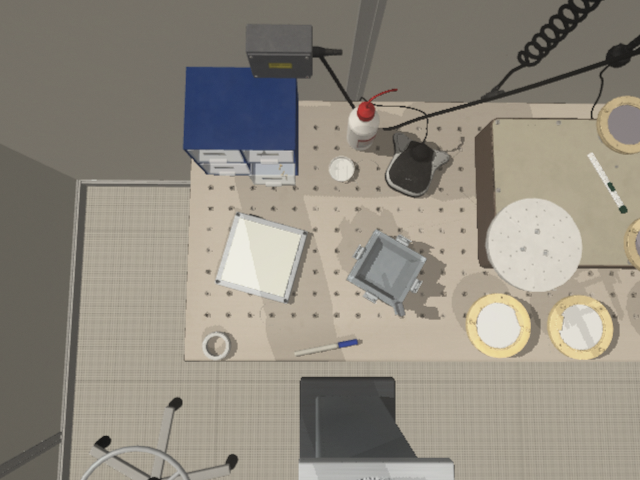

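View pics/side0.png

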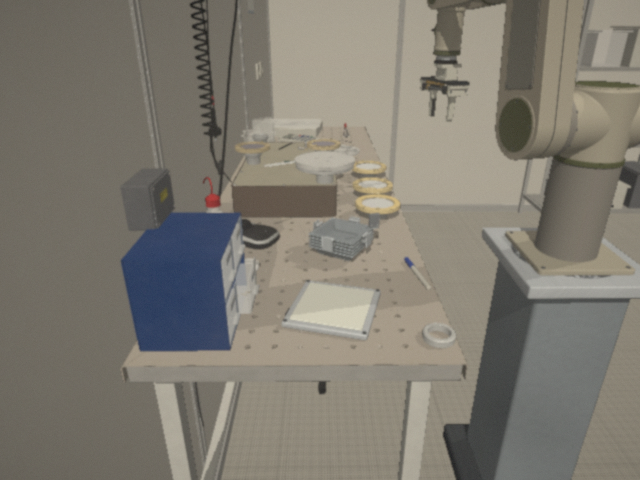

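The top view shows the stack at about (388,268), with the lug at about (399,308) on the robot side. The light plate is at (262,258), the collar at (216,346), the pen at (326,348) and the dish at (342,168). The side view agrees with this. Next I'll enlarge the stack and compute positions.

```bash
python3 - <<'E'
from h import *
c=dict(np.load("top0.npz"))
im=c["image"][220:330,335:440,::-1]
cv2.imwrite("pics/crop1.png",cv2.resize(im,None,fx=5.4,fy=5.4,interpolation=cv2.INTER_CUBIC))
d=c["depth"]; vv,uu=np.mgrid[225:330,335:440]
P=np.array([unproj(c,u,v) for u,v in zip(uu.ravel(),vv.ravel())])
m=(P[:,2]>.075)&(P[:,2]<.1)
print("lug pts",m.sum(),P[m].mean(0),P[m].min(0),P[m].max(0),uu.ravel()[m].mean(),vv.ravel()[m].mean())
for n,(u,v) in dict(pl=(262,258),collar=(216,346),pen=(326,348),dish=(342,168)).items(): print(n,unproj(c,u,v))
# plate from white window
hsv=cv2.inRange(c["image"],(225,220,195),(255,255,255)); hsv[:, :215]=0;hsv[:,310:]=0;hsv[:210]=0;hsv[305:]=0
ct=max(cv2.findContours(hsv,0,2)[0],key=cv2.contourArea);r=cv2.minAreaRect(ct);print(r,unproj(c,*r[0],z=.014))
print([unproj(c,*p,z=.014).round(3) for p in cv2.boxPoints(r)])
E
```

```text
lug pts 85 [ 0.46347185 -0.03690596  0.08709237] [ 0.45062855 -0.04519122  0.07532053] [ 0.47541821 -0.03042397  0.09355419] 400.8588235294118 309.25882352941176
pl [0.56631365 0.23940882 0.01456169]
collar [ 0.38278829  0.33401744 -0.00103162]
pen [0.38053126 0.10446758 0.01064291]
dish [0.76450875 0.07000208 0.00338572]
((258.9325256347656, 257.43603515625), (61.0191535949707, 63.68120193481445), 16.927515029907227) [0.56751552 0.24593302 0.014     ]
[array([0.522, 0.325, 0.014]), array([0.651, 0.29 , 0.014]), array([0.614, 0.166, 0.014]), array([0.486, 0.203, 0.014])]
```

View pics/crop1.png

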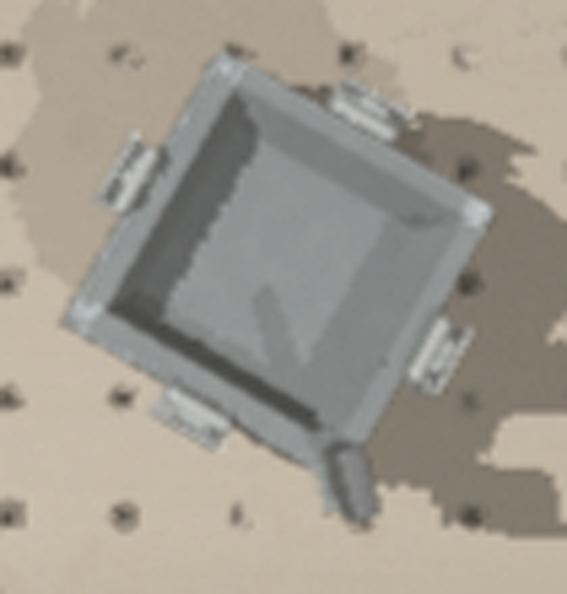

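The crop shows the rim's far corner at about (222,54), right corner (492,212) and left corner (66,320). The lug top runs from about (345,447) to (362,520). All four clips are visible.

```bash
python3 - <<'E'
from h import *
c=dict(np.load("top0.npz"))
f=lambda x,y,z: unproj(c,335+(x+.5)/5.4-.5,220+(y+.5)/5.4-.5,z=z)
F,Rr,L=f(222,54,.056),f(492,212,.056),f(66,320,.056)
lu=f(353,483,.09); cen=(Rr+L)/2
print(F,Rr,L,"cen",cen,"lug",lu, "diag",np.linalg.norm(Rr-L),"cen-F",np.linalg.norm(F-cen),"lug-cen",np.linalg.norm((lu-cen)[:2]))
for v in(F-cen,cen-lu,F-lu,): print(np.degrees(np.arctan2(v[1],v[0])))
v=(L-Rr);print("perp",np.degrees(np.arctan2(v[1],v[0]))-90)
# plate: height mask from depth + frame corner view
im=c["image"][200:312,205:320,::-1];cv2.imwrite("pics/crop2.png",cv2.resize(im,None,fx=5,fy=5,interpolation=cv2.INTER_CUBIC))
E
```

```text
[0.62198106 0.00539084 0.056     ] [ 0.5629619 -0.0950143  0.056    ] [0.52215153 0.06436503 0.056     ] cen [ 0.54255672 -0.01532463  0.056     ] lug [ 0.46399788 -0.03462454  0.09      ] diag 0.16452128980566819 cen-F 0.08208140844467654 lug-cen 0.08089485598880103
14.61822758156892
13.802754664210287
14.213459707700064
perp 14.36246188847609
```

View pics/crop2.png

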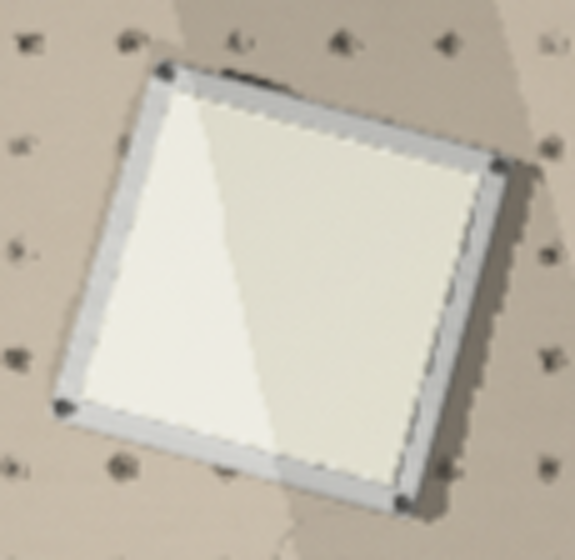

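The tray fits the given sizes (half-diagonal 82.1 mm, yaw 14.3°). The plate's corner screws are at crop (165,70), (500,165), (402,503) and (64,407). Next come the approach deltas and obstacle heights.

```bash
python3 - <<'E'
from h import *
from scipy.spatial.transform import Rotation as Ro
c=dict(np.load("top0.npz"))
S=[unproj(c,205+(x+.5)/5-.5,200+(y+.5)/5-.5,z=.014) for x,y in((165,70),(500,165),(402,503),(64,407))]
print("plate",np.mean(S,0),[np.linalg.norm(S[i]-S[i-1]).round(4) for i in range(4)])
for n,p in dict(disc=(535,245),y1=(500,325),y2=(582,328),y1e=(470,325),box=(500,180),bottle=(366,110),dev=(420,152)).items(): print(n,unproj(c,*p).round(3))
s=sensors.read_state();R=Ro.from_rotvec(s["orientation"]).as_matrix();print(R.round(4))
psi=np.radians(14.3); ty=np.array([-np.sin(psi),np.cos(psi),0]); 
y=R[:,1]; a=np.arctan2(y[1],y[0]);b=np.arctan2(ty[1],ty[0])
w=lambda x:(x+np.pi/2)%np.pi-np.pi/2
print("world yaw change",w(b-a),"tool z turn",-w(b-a), "q",s["q"])
print("delta world",np.array([.4636,-.0351,.15])-s["tool_pos"],"tool",R.T@(np.array([.4636,-.0351,.15])-s["tool_pos"]))
E
```

```text
plate [0.56940007 0.24122125 0.014     ] [np.float64(0.148), np.float64(0.148), np.float64(0.1477), np.float64(0.1468)]
disc [ 0.581 -0.263  0.164]
y1 [ 0.43  -0.248  0.037]
y2 [ 0.424 -0.417  0.035]
y1e [ 0.43  -0.186  0.041]
box [ 0.716 -0.234  0.097]
bottle [0.827 0.037 0.165]
dev [ 0.786 -0.089  0.051]
[[ 9.464e-01  3.229e-01 -4.000e-04]
 [ 3.229e-01 -9.464e-01  1.600e-03]
 [ 2.000e-04 -1.700e-03 -1.000e+00]]
world yaw change -0.07921007677488845 tool z turn 0.07921007677488845 q [-1.32738887e+00  1.31072288e-01  1.48918842e+00  4.37631895e-05
  1.52300231e+00 -8.53866722e-02]
delta world [ 0.26994788  0.53220312 -0.04699045] tool [ 0.42732717 -0.41644981  0.04776154]
```

The manual's scale: shifts go in shares of 50 mm and turns go in shares of pi rad. Converting my numbers, -0.04 m is -0.8, 0.034 m is 0.68, 0.079 rad is 0.0251.

Call:
{"method": "inch_along", "body": {"deltas": [[[0.09, 0, 0, -0.8, 0], [0.09, 0, 0, -0.8, 0], [0.05, 0.68, -0.66, 0, 0], [0.05, 0.68, -0.66, 0, 0], [0.05, 0.68, -0.66, 0, 0], [0.05, 0.68, -0.66, 0, 0], [0.05, 0.68, -0.66, 0, 0], [0.05, 0.68, -0.66, 0, 0], [0.05, 0.68, -0.66, 0, 0], [0.05, 0.68, -0.66, 0, 0], [0.05, 0.68, -0.66, 0, 0], [0.05, 0.68, -0.66, 0, 0], [0.05, 0.68, -0.66, 0, 0], [0.05, 0.68, -0.66, 0, 0], [0.05, 0, 0, 0, 0.0251], [0.05, 0, 0, 0, 0]]], "grip_n": 10}}

```text
t: 1.7
tool_pos: [0.4521, -0.0599, 0.2774]
orientation: [-3.116, -0.394, 0.002]
force: [0.7, -0.7, -0.7]
opening: 0.0499
gripper_force: 0.0
```

```bash
cat > st.py <<'E'
from h import *; import sys
from scipy.spatial.transform import Rotation as Ro
s=sensors.read_state();R=Ro.from_rotvec(s["orientation"]).as_matrix()
print("t",s["t"],"pos",s["tool_pos"].round(4),"F",s["force"].round(1),"M",s["wrist_torque"].round(2),"op",round(s["opening"],4),"gf",s["gripper_force"],"y",R[:,1].round(3),"z",R[:,2].round(3))
if len(sys.argv)>3: print("to go tool",(R.T@(np.array(list(map(float,sys.argv[1:4])))-s["tool_pos"])).round(4))
E
python3 st.py .4636 -.0351 .15
```

```text
t 1.7 pos [ 0.4521 -0.0599  0.2774] F [ 0.7 -0.7 -0.7] M [ 0.05 -0.06  0.02] op 0.0499 gf 0.0 y [ 0.249 -0.968 -0.   ] z [-0.001  0.    -1.   ]
to go tool [ 0.0175 -0.0211  0.1274]
```

In the tool's units: 0.03 m is 0.6, -0.011 m is -0.22.

Call:
{"method": "inch_along", "body": {"deltas": [[[0.05, 0.18, -0.22, 0.6, 0], [0.05, 0.17, -0.2, 0.6, 0], [0.05, 0, 0, 0.6, 0], [0.05, 0, 0, 0.6, 0], [0.05, 0, 0, 0, 0], [0.05, 0, 0, 0, 0]]]}}

```text
t: 2.3
tool_pos: [0.4633, -0.0374, 0.1582]
orientation: [-3.117, -0.391, 0.002]
force: [0.6, -0.3, 0.5]
opening: 0.0502
gripper_force: 0.0
```

```bash
python3 st.py .4636 -.0351 .074
python3 - <<'E'
from h import *
c=read_camera("wrist");np.savez("w1.npz",**c)
a=c["image"][:,:,::-1]
b=read_camera("side")["image"][170:290,270:420,::-1]
o=np.zeros((480,800,3),np.uint8);o[:, :500]=a[:,70:570];o[:240,500:800]=cv2.resize(b,(300,240),interpolation=cv2.INTER_CUBIC)
cv2.imwrite("pics/w1.png",o)
E
```

```text
t 2.3 pos [ 0.4633 -0.0374  0.1582] F [ 0.6 -0.3  0.5] M [ 0.06 -0.01 -0.01] op 0.0502 gf 0.0 y [ 0.247 -0.969 -0.   ] z [-0.001  0.    -1.   ]
to go tool [ 0.001  -0.0021  0.0842]
```

View pics/w1.png

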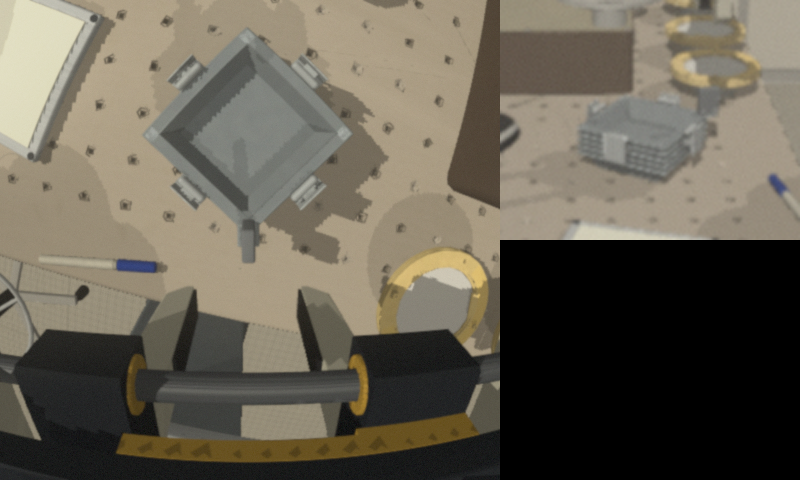

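The wrist view shows the stack between the fingers' line. Its rim corners are left (147,133), right (350,131) and far (248,30), and the lug top's near end is at about (249,260). All columns here are offset by +70 in the full frame.

```bash
python3 - <<'E'
from h import *
c=dict(np.load("w1.npz"));R=c["R"];t=c["t"];o=-R.T@t
def fe(u,v,z):
    x,y=(u-c["cx"])/c["fx"],(v-c["cy"])/c["fy"];r=np.hypot(x,y)
    d=R.T@np.array([x/r*np.sin(r),y/r*np.sin(r),np.cos(r)]);return o+d*(z-o[2])/d[2]
L,Rr,F=fe(217,133,.056),fe(420,131,.056),fe(318,30,.056)
cen=(L+Rr)/2;d=F-cen
print(L,Rr,F,"cen",cen,np.linalg.norm(L-Rr),np.linalg.norm(d),np.degrees(np.arctan2(d[1],d[0])))
print("lug pred",cen[:2]-d[:2]/np.linalg.norm(d)*.082,"lug end (x=-95)",fe(319,261,.09), "lug mid",fe(318.5,240,.09))
E
```

```text
[0.52315933 0.05762671 0.056     ] [ 0.56389563 -0.09607864  0.056     ] [6.19832778e-01 5.70747485e-04 5.60000000e-02] cen [ 0.54352748 -0.01922597  0.056     ] 0.1590118839540356 0.07883151616708366 14.544205601258652
lug pred [ 0.46415524 -0.03981837] lug end (x=-95) [ 0.45230414 -0.04261383  0.09      ] lug mid [ 0.467766   -0.03829618  0.09      ]
```

Laterally the lug is centred between the fingers (column 248 against 247.5), so I'll go straight down and close.

In the tool's units: 0.04 m is 0.8, 0.03 m is 0.6.

Call:
{"method": "inch_along", "body": {"deltas": [[[0.05, 0, 0, 0.8, 0], [0.05, 0, 0, 0.6, 0], [0.05, 0, 0, 0.16, 0], [0.05, 0, 0, 0, 0], [0.05, 0, 0, 0, 0]]], "grip_n": 15}}

```text
t: 2.9
tool_pos: [0.4653, -0.037, 0.0822]
orientation: [3.116, 0.391, 0.004]
force: [0.3, 0.9, 0.1]
opening: 0.0499
gripper_force: 0.0
```

```bash
python3 st.py .4636 -.0351 .075
```

```text
t 2.9 pos [ 0.4653 -0.037   0.0822] F [0.3 0.9 0.1] M [-0.06 -0.07 -0.01] op 0.0499 gf 0.0 y [ 0.247 -0.969  0.001] z [ 0.003 -0.001 -1.   ]
to go tool [-0.0012 -0.0023  0.0072]
```

In the tool's units: 0.006 m is 0.12.

Call:
{"method": "inch_along", "body": {"deltas": [[[0.05, 0, 0, 0.12, 0], [0.05, 0, 0, 0, 0], [0.0, 0, 0, 0, 0], [0.0, 0, 0, 0, 0], [0.0, 0, 0, 0, 0], [0.0, 0, 0, 0, 0], [0.0, 0, 0, 0, 0]]], "grip_n": 15}}

```text
t: 3.6
tool_pos: [0.4638, -0.0366, 0.074]
orientation: [-3.117, -0.391, -0.0]
force: [-0.2, -0.5, 0.4]
opening: 0.0143
gripper_force: 0.0
```

```bash
python3 st.py
```

```text
t 3.6 pos [ 0.4638 -0.0366  0.074 ] F [-0.2 -0.5  0.4] M [0.03 0.01 0.02] op 0.0143 gf 0.0 y [ 0.247 -0.969 -0.   ] z [ 0.  0. -1.]
```

Call:
{"method": "inch_along", "body": {"deltas": [[[0.0, 0, 0, 0, 0], [0.0, 0, 0, 0, 0], [0.0, 0, 0, 0, 0]]], "grip_n": 15}}

```text
t: 3.9
tool_pos: [0.4638, -0.0367, 0.0739]
orientation: [-3.117, -0.391, 0.0]
force: [-0.5, -0.0, 0.4]
opening: 0.0005
gripper_force: 0.0
```

```bash
python3 st.py
python3 - <<'E'
from h import *
c=read_camera("side");np.savez("s1.npz",**c)
b=c["image"][170:290,270:420,::-1]
cv2.imwrite("pics/s1.png",cv2.resize(b,(750,600),interpolation=cv2.INTER_CUBIC))
E
```

```text
t 3.9 pos [ 0.4638 -0.0367  0.0739] F [-0.5 -0.   0.4] M [0.07 0.02 0.03] op 0.0005 gf 0.0 y [ 0.247 -0.969 -0.   ] z [-0.  0. -1.]
```

View pics/s1.png

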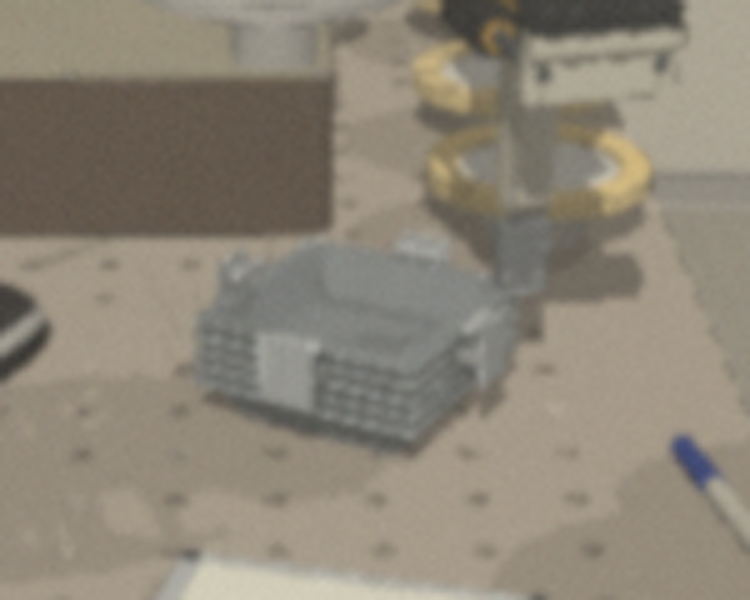

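Fingers closed on nothing: the finger at about (525,150) ends above or behind the lug, which spans (500–550, 215–290). I'll check with depth.

```bash
python3 - <<'E'
from h import *
c=dict(np.load("s1.npz"))
for x,y in((515,130),(512,160),(512,185),(535,160),(535,185),(525,205),(525,215),(525,225),(525,235),(525,250),(525,270),(525,285),(330,300),(210,310),(410,350)): print((x,y),unproj(c,270+x/5,170+y/5).round(4))
print(robot.tcp_to_tips)
E
```

```text
(515, 130) [ 0.4702 -0.025   0.1381]
(512, 160) [ 0.4705 -0.0288  0.1216]
(512, 185) [ 0.4706 -0.0235  0.111 ]
(535, 160) [ 0.461  -0.0181  0.1257]
(535, 185) [ 0.4597 -0.0233  0.1111]
(525, 205) [ 0.4642 -0.0213  0.1017]
(525, 215) [ 0.4617 -0.0394  0.0893]
(525, 225) [ 0.4622 -0.0331  0.0866]
(525, 235) [ 0.4618 -0.0343  0.0809]
(525, 250) [ 0.462  -0.0302  0.0747]
(525, 270) [ 0.461  -0.0345  0.0624]
(525, 285) [ 0.4611 -0.0304  0.0561]
(330, 300) [ 0.555  -0.0627  0.0341]
(210, 310) [ 0.6142 -0.0053  0.0547]
(410, 350) [ 0.5186 -0.      0.0357]
0.014
```

```bash
python3 - <<'E'
from h import *
c=dict(np.load("side0.npz"))
cv2.imwrite("pics/side0c.png",cv2.resize(c["image"][60:140,390:490,::-1],(750,600),interpolation=cv2.INTER_CUBIC))
w=dict(np.load("w1.npz"));print("wristcam1",-w["R"].T@w["t"],w["R"].round(3))
print("rel tool at w1 [0.4633,-0.0374,0.1582]")
w=read_camera("wrist");print("wristcam now",-w["R"].T@w["t"])
R,t,cc=w["R"],w["t"],w
from scipy.spatial.transform import Rotation as Ro
s=sensors.read_state();T=Ro.from_rotvec(s["orientation"]).as_matrix()
for z in(-.1,-.05,0,.014):
    p=R@(s["tool_pos"]+T@np.array([0,0,z]))+t;r=np.hypot(*p[:2]);a=np.arctan2(r,p[2]);print(z,w["cx"]+w["fx"]*a*p[0]/r,w["cy"]+w["fy"]*a*p[1]/r)
cv2.imwrite("pics/w2.png",w["image"][:,:,::-1])
for v in range(60,140,3):
    for u in range(425,460,3):
        if 0<c["depth"][v,u]<2:
            P=unproj(c,u,v)
            if np.hypot(P[0]-.194,P[1]+.567)<.15: m=P; print(u,v,P.round(3)) if v>110 else 0
E
```

```text
wristcam1 [ 0.54384024 -0.01792459  0.34437234] [[ 0.246 -0.969 -0.   ]
 [-0.924 -0.234  0.301]
 [-0.292 -0.074 -0.954]]
rel tool at w1 [0.4633,-0.0374,0.1582]
wristcam now [ 0.54415142 -0.01711274  0.260226  ]
-0.1 314.262832753807 412.79187270658895
-0.05 314.9699992683919 331.4883445416643
0 315.39889562172544 284.0666930105887
0.014 315.48847837115653 274.32386759293087
431 111 [ 0.215 -0.612  0.234]
434 111 [ 0.204 -0.613  0.234]
449 111 [ 0.182 -0.505  0.252]
452 111 [ 0.173 -0.502  0.253]
431 114 [ 0.215 -0.607  0.225]
434 114 [ 0.203 -0.615  0.223]
449 114 [ 0.181 -0.505  0.243]
452 114 [ 0.17  -0.511  0.242]
446 117 [ 0.185 -0.523  0.23 ]
449 117 [ 0.18  -0.504  0.233]
452 117 [ 0.169 -0.509  0.232]
446 120 [ 0.186 -0.514  0.222]
449 120 [ 0.177 -0.513  0.222]
```

View pics/w2.png

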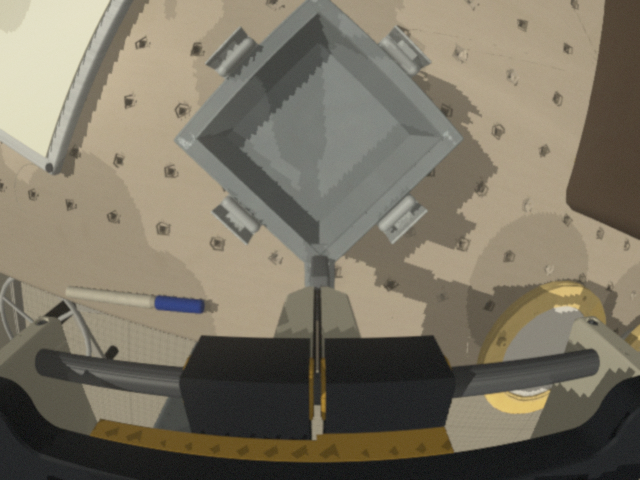

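The wrist and side views agree that the fingertips (row 289) are really near z ≈ 0.10, about 10 mm above the lug. The reported TCP height runs about 40 mm low compared with the actual tips. I'll open, go 38 mm lower in watched steps and close.

In the tool's units: 0.01 m is 0.2, -0.001 m is -0.02.

Call:
{"method": "inch_along", "body": {"deltas": [[[0.05, -0.02, 0.02, 0, 0], [0.05, 0, 0, 0, 0], [0.05, 0, 0, 0, 0], [0.05, 0, 0, 0, 0], [0.05, 0, 0, 0, 0], [0.05, 0, 0, 0.2, 0], [0.05, 0, 0, 0.2, 0], [0.05, 0, 0, 0.2, 0], [0.05, 0, 0, 0.1, 0], [0.05, 0, 0, 0, 0]]], "grip_n": 15}}

```text
t: 5.0
tool_pos: [0.4619, -0.0376, 0.0374]
orientation: [-3.116, -0.391, 0.004]
force: [-0.3, -0.1, -0.1]
opening: 0.0503
gripper_force: 0.0
```

```bash
python3 st.py
python3 - <<'E'
from h import *
c=read_camera("side");np.savez("s2.npz",**c)
ok=[]
for v in range(190,232):
    for u in range(362,386):
        P=unproj(c,u,v)
        if P[1]>-.027+0.015 and P[2]<.16 and abs(P[0]-.465)<.03: ok.append(P)
ok=np.array(ok);print(len(ok),ok.min(0),ok.max(0),np.percentile(ok[:,2],[1,3,5,10]))
E
```

```text
t 5.0 pos [ 0.4619 -0.0376  0.0374] F [-0.3 -0.1 -0.1] M [ 0.03 -0.02 -0.  ] op 0.0503 gf 0.0 y [ 0.247 -0.969 -0.001] z [-0.003  0.001 -1.   ]
375 [ 0.44340882 -0.01070158  0.05514244] [0.48995114 0.05710126 0.15992692] [0.05651906 0.06063737 0.06429265 0.07080326]
```

Call:
{"method": "inch_along", "body": {"deltas": [[[0, 0, 0, 0, 0], [0, 0, 0, 0, 0], [0, 0, 0, 0, 0], [0, 0, 0, 0, 0], [0, 0, 0, 0, 0], [0, 0, 0, 0, 0], [0, 0, 0, 0, 0]]], "grip_n": 15}}

```text
t: 5.75
tool_pos: [0.4631, -0.0379, 0.039]
orientation: [3.117, 0.391, 0.0]
force: [-0.8, 0.0, 1.4]
opening: 0.0101
gripper_force: 15.0
```

```bash
python3 st.py
```

```text
t 5.75 pos [ 0.4631 -0.0379  0.039 ] F [-0.8  0.   1.4] M [0.03 0.05 0.05] op 0.0101 gf 14.99772235751152 y [ 0.247 -0.969  0.   ] z [ 0. -0. -1.]
```

In the tool's units: -0.0036 m is -0.072, -0.0035 m is -0.07.

Call:
{"method": "inch_along", "body": {"deltas": [[[0, 0.026, 0, -0.072, 0], [0, 0.026, 0, -0.072, 0], [0, 0.03, 0, -0.07, 0], [0, 0.03, 0, -0.07, 0], [0, 0, 0, 0, 0]]], "grip_n": 15}}

```text
t: 6.25
tool_pos: [0.4683, -0.0365, 0.0535]
orientation: [3.117, 0.392, -0.001]
force: [-4.3, -0.4, -0.3]
opening: 0.0101
gripper_force: 15.0
```

```bash
python3 st.py
cat > cap.py <<'E'
from h import *; import sys
c=read_camera("side");b=read_camera("top");np.savez(sys.argv[1]+".npz",**{"s"+k:v for k,v in c.items()},**{"t"+k:v for k,v in b.items()})
o=np.zeros((480,800,3),np.uint8)
o[:,:400]=cv2.resize(c["image"][150:270,280:380,::-1],(400,480),interpolation=cv2.INTER_CUBIC)
o[:,400:]=cv2.resize(b["image"][215:335,335:435,::-1],(400,480),interpolation=cv2.INTER_CUBIC)
cv2.imwrite("pics/"+sys.argv[1]+".png",o)
E
python3 cap.py p1
```

```text
t 6.25 pos [ 0.4683 -0.0365  0.0535] F [-4.3 -0.4 -0.3] M [-0.11  0.83  0.01] op 0.0101 gf 15.000558346509933 y [ 0.247 -0.969 -0.   ] z [-0.001 -0.    -1.   ]
```

View pics/p1.png

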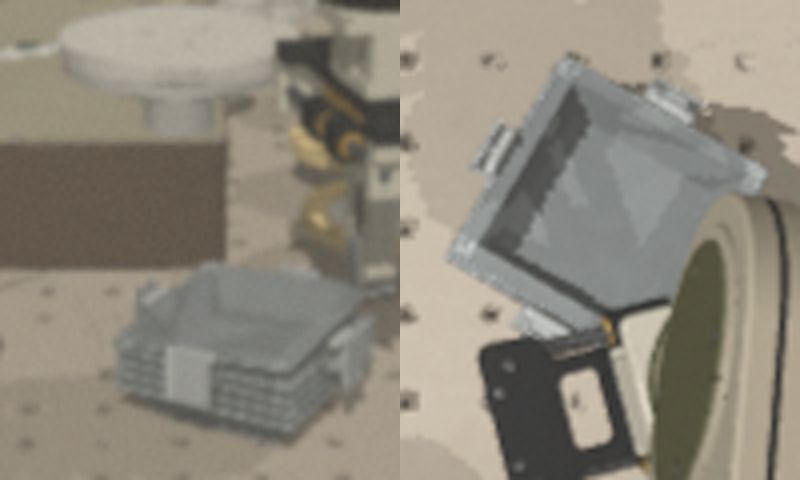

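Peeling works: the rim beside the lug has risen at about (370,290), left panel. The clip at (497,150), right panel, is unmoved, so the stack stays put. I'll ease the forward push and continue.

In the tool's units: -0.0034 m is -0.068, 0.0005 m is 0.01.

Call:
{"method": "inch_along", "body": {"deltas": [[[0, 0, 0, -0.068, 0], [0, 0.01, 0, -0.068, 0], [0, 0, 0, 0, 0]]], "grip_n": 15}}

```text
t: 6.65
tool_pos: [0.4695, -0.0364, 0.0607]
orientation: [3.117, 0.391, 0.001]
force: [-2.1, 0.4, -0.6]
opening: 0.0095
gripper_force: 15.0
```

```bash
python3 st.py
```

```text
t 6.65 pos [ 0.4695 -0.0364  0.0607] F [-2.1  0.4 -0.6] M [-0.03  0.42  0.05] op 0.0095 gf 15.000549405813217 y [ 0.247 -0.969  0.   ] z [ 0.001 -0.    -1.   ]
```

Call:
{"method": "inch_along", "body": {"deltas": [[[0, 0.03, 0, -0.068, 0], [0, 0.036, 0, -0.068, 0], [0, 0, 0, 0, 0]]], "grip_n": 15}}

```text
t: 6.95
tool_pos: [0.4723, -0.0356, 0.0672]
orientation: [3.117, 0.391, -0.0]
force: [-5.2, -0.9, 0.2]
opening: 0.01
gripper_force: 15.0
```

```bash
python3 st.py
cat > fit.py <<'E'
from h import *; import sys
# rim/tray plane fit from side+top depth: points inside a world box
def tray(box,cams=("top","side"),zmin=.0):
    out=[]
    for n in cams:
        c=read_camera(n);v,u=np.mgrid[0:480,0:640]
        d=c["depth"];ray=np.stack([(u-c["cx"])/c["fx"],(v-c["cy"])/c["fy"],np.ones(u.shape)],-1)*d[...,None]
        P=(ray-c["t"])@c["R"]   # R^T (X-t)
        m=(d>0)&np.all((P>box[0])&(P<box[1]),-1)
        out.append(P[m]);np.savez(f"cloud_{n}.npz",P=P,img=c["image"])
    return np.vstack(out)
E
python3 - <<'E'
from fit import *
P=tray(([.45,-.12,.02],[.64,.08,.15]),("top",))
psi=np.radians(14.35);e=np.array([np.cos(psi),np.sin(psi)])
cen=np.array([.5426,-.0155]);X=(P[:,:2]-cen)@e;Y=(P[:,:2]-cen)@[-e[1],e[0]]
# floor interior visible: |X|+|Y|<45
m=(abs(X)+abs(Y)<.04)
A=np.c_[X,Y,np.ones(len(X))][m];z=P[m,2]
for i in range(5):
    k=np.linalg.lstsq(A,z,rcond=None)[0];r=z-A@k;g=abs(r)<.004+.01/(i+1);A,z=A[g],z[g]
print("floor plane",k,len(z),"tilt deg",np.degrees(np.arctan(-k[0])),"far corner z",k[2]+k[0]*.056)
E
```

```text
t 6.95 pos [ 0.4723 -0.0356  0.0672] F [-5.2 -0.9  0.2] M [-0.1   0.78  0.01] op 0.01 gf 15.000332593917847 y [ 0.247 -0.969  0.   ] z [-0. -0. -1.]
floor plane [-0.20691732  0.00145542  0.04446702] 772 tilt deg 11.690510197635765 far corner z 0.032879649791939775
```

Tilt is 11.7° and the far corner still rests in the stack (floor at z = 0.033). I'll add a little more tilt, then clamp firmly and lift.

In the tool's units: -0.0034 m is -0.068, 0.0005 m is 0.01.

Call:
{"method": "inch_along", "body": {"deltas": [[[0, 0, 0, -0.068, 0], [0, 0.01, 0, -0.068, 0], [0, 0, 0, 0, 0]]], "grip_n": 15}}

```text
t: 7.3
tool_pos: [0.4733, -0.0354, 0.0743]
orientation: [3.117, 0.391, 0.002]
force: [-2.5, -0.7, -0.1]
opening: 0.0098
gripper_force: 15.0
```

```bash
python3 st.py; cat > tilt.py <<'E'
from fit import *; import sys
cx,cy,psi,zlo,zhi=map(float,sys.argv[1:6])
P=tray(([cx-.1,cy-.1,zlo],[cx+.1,cy+.1,zhi]),("top",))
e=np.array([np.cos(psi),np.sin(psi)]);X=(P[:,:2]-[cx,cy])@e;Y=(P[:,:2]-[cx,cy])@[-e[1],e[0]]
m=(abs(X)+abs(Y)<.04);A=np.c_[X,Y,np.ones(len(X))][m];z=P[m,2]
for i in range(5):
    k=np.linalg.lstsq(A,z,rcond=None)[0];g=abs(z-A@k)<.004+.01/(i+1);A,z=A[g],z[g]
print("plane",k.round(4),len(z),"tilt",np.degrees(np.arctan(k[:2])).round(2),"far z",k[2]+k[0]*.056)
E
python3 tilt.py .5426 -.0155 .2505 .02 .15
```

```text
t 7.3 pos [ 0.4733 -0.0354  0.0743] F [-2.5 -0.7 -0.1] M [0.09 0.4  0.02] op 0.0098 gf 15.000137239694595 y [ 0.247 -0.969  0.   ] z [ 0.001  0.    -1.   ]
plane [-0.2455 -0.0013  0.0491] 776 tilt [-13.79  -0.07] far z 0.03537762208284447
```

Call:
{"method": "inch_along", "body": {"deltas": [[[0, 0, 0, 0, 0], [0, 0, 0, 0, 0], [0, -0.02, 0, -0.06, 0], [0, 0, 0, -0.08, 0], [0, 0, 0, -0.12, 0], [0, 0, 0, -0.12, 0], [0, 0, 0, 0, 0]]], "grip_n": 60}}

```text
t: 8.05
tool_pos: [0.4727, -0.0359, 0.094]
orientation: [3.116, 0.391, 0.004]
force: [0.2, 0.4, -1.9]
opening: 0.0094
gripper_force: 60.0
```

```bash
python3 st.py;python3 tilt.py .5426 -.0155 .2505 .02 .18
```

```text
t 8.05 pos [ 0.4727 -0.0359  0.094 ] F [ 0.2  0.4 -1.9] M [-0.04  0.07 -0.06] op 0.0094 gf 59.99912738800049 y [ 0.247 -0.969  0.001] z [ 0.002 -0.    -1.   ]
plane [-0.2407 -0.0003  0.0687] 806 tilt [-13.53  -0.02] far z 0.05522775955116664
```

The tray is free: 13.5° tilt, 1.9 N load (its own weight), rigid at 60 N. I'll lift clear and carry it over the plate.

The manual's scale: shifts go in shares of 50 mm and turns go in shares of pi rad. Converting my numbers, -0.021 m is -0.42, -0.008 m is -0.16.

Call:
{"method": "inch_along", "body": {"deltas": [[[0, 0, 0, -0.16, 0], [0, 0, 0, -0.32, 0], [0, 0, 0, -0.32, 0], [0, 0, 0, -0.32, 0], [0, 0, 0, -0.32, 0], [0, 0, 0, -0.16, 0], [0, 0.07, -0.2, 0, 0], [0, 0.14, -0.42, 0, 0], [0, 0.14, -0.42, 0, 0], [0, 0.14, -0.42, 0, 0], [0, 0.14, -0.42, 0, 0], [0, 0.14, -0.42, 0, 0], [0, 0.14, -0.42, 0, 0], [0, 0.14, -0.42, 0, 0], [0, 0.14, -0.42, 0, 0], [0, 0.14, -0.42, 0, 0], [0, 0.14, -0.42, 0, 0], [0, 0.13, -0.29, 0, 0], [0, 0.06, -0.2, 0, 0], [0, 0, 0, 0, 0]]], "grip_n": 60}}

```text
t: 10.1
tool_pos: [0.4912, 0.2228, 0.1719]
orientation: [-3.117, -0.394, 0.002]
force: [-0.8, 0.2, -1.7]
opening: 0.0096
gripper_force: 60.0
```

```bash
python3 st.py .49 .2209 .171;python3 tilt.py .556 .2379 .2505 .08 .25
```

```text
t 10.1 pos [0.4912 0.2228 0.1719] F [-0.8  0.2 -1.7] M [0.   0.07 0.03] op 0.0096 gf 59.999433159828186 y [ 0.249 -0.969 -0.   ] z [-0.001 -0.    -1.   ]
to go tool [-0.0017  0.0016  0.0009]
plane [ 0.     -0.0056  0.1468] 1 tilt [ 0.   -0.32] far z 0.14676243837599867
```

```bash
cat > wt.py <<'E'
from h import *; import sys
from scipy.spatial.transform import Rotation as Ro
c=read_camera("wrist");s=sensors.read_state()
v,u=np.mgrid[0:480,0:640];x,y=(u-c["cx"])/c["fx"],(v-c["cy"])/c["fy"];r=np.hypot(x,y)+1e-9
k=np.tan(np.minimum(r,1.4))/r;d=c["depth"];P=(np.stack([x*k,y*k,np.ones_like(x)],-1)*d[...,None]-c["t"])@c["R"]
T=Ro.from_rotvec(s["orientation"]).as_matrix();Q=(P-s["tool_pos"])@T  # tool frame
Q[...,2]*=-1
m=(d>0)&(r<1.3)
X=Q[...,0]-.075;Y=Q[...,1]
f=m&(abs(X)+abs(Y)<.04)&(abs(Q[...,2]+.02)<.06);A=np.c_[X[f],Y[f],np.ones(f.sum())];z=Q[f][:,2]
for i in range(6):
    q=np.linalg.lstsq(A,z,rcond=None)[0];g=abs(z-A@q)<.003+.01/(i+1);A,z=A[g],z[g]
print("n",len(z),"tool-frame plane",q.round(4),"tilt x,y deg",np.degrees(np.arctan(q[:2])).round(2),"world floor z under centre",(s["tool_pos"][2]+q[2]).round(4))
np.savez("wcloud.npz",P=P,img=c["image"],m=m)
cv2.imwrite("pics/"+(sys.argv[1] if len(sys.argv)>1 else "wl")+".png",c["image"][:,:,::-1])
E
python3 wt.py w3
```

```text
n 9865 tool-frame plane [-0.2465  0.0004 -0.0256] tilt x,y deg [-13.85   0.02] world floor z under centre 0.1466
```

View pics/w3.png

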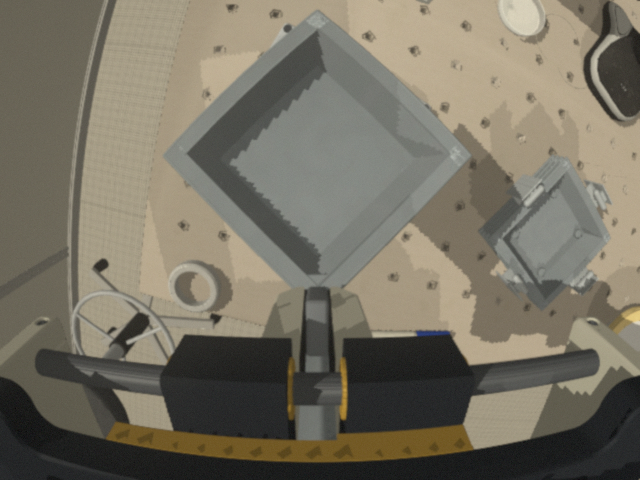

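The tray sits over the plate, hiding it, with the far corner low at (318,15). Stack, collar (193,285) and dish (522,15) look undisturbed. To remove the 13.8° tilt, I'll touch the far corner lightly on the fixed plate and swing the lug down with a light grip. First descend.

In the tool's units: 0.016 m is 0.32, 0.012 m is 0.24.

Call:
{"method": "inch_along", "body": {"deltas": [[[0, 0, 0, 0.16, 0], [0, 0, 0, 0.32, 0], [0, 0, 0, 0.32, 0], [0, 0, 0, 0.32, 0], [0, 0, 0, 0.32, 0], [0, 0, 0, 0.32, 0], [0, 0, 0, 0.24, 0], [0, 0, 0, 0.14, 0], [0, 0, 0, 0.06, 0], [0, 0, 0, 0, 0]]], "grip_n": 60}}

```text
t: 11.2
tool_pos: [0.4916, 0.2217, 0.0623]
orientation: [3.117, 0.391, -0.001]
force: [-0.7, -0.4, -1.1]
opening: 0.01
gripper_force: 60.0
```

```bash
python3 st.py
```

```text
t 11.2 pos [0.4916 0.2217 0.0623] F [-0.7 -0.4 -1.1] M [-0.02  0.13 -0.01] op 0.01 gf 59.99927580356598 y [ 0.247 -0.969  0.   ] z [-0. -0. -1.]
```

Call:
{"method": "inch_along", "body": {"deltas": [[[0, 0, 0, 0.04, 0], [0, 0, 0, 0.04, 0], [0, 0, 0, 0.04, 0], [0, 0, 0, 0, 0]]], "grip_n": 60}}

```text
t: 11.6
tool_pos: [0.4916, 0.2218, 0.0564]
orientation: [3.117, 0.391, -0.0]
force: [0.1, 0.3, -1.5]
opening: 0.0098
gripper_force: 60.0
```

```bash
python3 st.py
```

```text
t 11.6 pos [0.4916 0.2218 0.0564] F [ 0.1  0.3 -1.5] M [-0.09  0.09 -0.  ] op 0.0098 gf 59.999240040779114 y [ 0.247 -0.969  0.   ] z [-0. -0. -1.]
```

In the tool's units: 0.002 m is 0.04.

Call:
{"method": "inch_along", "body": {"deltas": [[[0, 0, 0, 0.04, 0], [0, 0, 0, 0.04, 0], [0, 0, 0, 0, 0]]], "grip_n": 60}}

```text
t: 11.9
tool_pos: [0.4918, 0.2218, 0.0526]
orientation: [-3.117, -0.391, -0.0]
force: [-0.3, -0.8, -0.6]
opening: 0.0092
gripper_force: 60.0
```

```bash
python3 st.py
```

```text
t 11.9 pos [0.4918 0.2218 0.0526] F [-0.3 -0.8 -0.6] M [0.   0.02 0.02] op 0.0092 gf 60.000046491622925 y [ 0.247 -0.969 -0.   ] z [ 0.  0. -1.]
```

Call:
{"method": "inch_along", "body": {"deltas": [[[0, 0, 0, 0, 0], [0, 0, 0, 0, 0], [0, -0.038, 0, 0.066, 0], [0, -0.036, 0, 0.066, 0], [0, 0, 0, 0, 0]]], "grip_n": 15}}

```text
t: 12.4
tool_pos: [0.4876, 0.2207, 0.0453]
orientation: [3.117, 0.391, -0.001]
force: [0.6, -0.6, -0.2]
opening: 0.0097
gripper_force: 15.0
```

```bash
python3 st.py; python3 wt.py
```

```text
t 12.4 pos [0.4876 0.2207 0.0453] F [ 0.6 -0.6 -0.2] M [ 0.06 -0.11  0.04] op 0.0097 gf 14.999962002038956 y [ 0.247 -0.969  0.   ] z [-0.001 -0.    -1.   ]
n 10360 tool-frame plane [-0.1816 -0.0009 -0.0201] tilt x,y deg [-10.29  -0.05] world floor z under centre 0.0254
```

In the tool's units: 0.0036 m is 0.072, -0.0016 m is -0.032.

Call:
{"method": "inch_along", "body": {"deltas": [[[0, -0.04, 0, 0.072, 0], [0, -0.036, 0, 0.072, 0], [0, -0.032, 0, 0.072, 0], [0, -0.03, 0, 0.072, 0], [0, -0.026, 0, 0.07, 0], [0, 0, 0, 0, 0]]], "grip_n": 15}}

```text
t: 13.05
tool_pos: [0.4796, 0.2186, 0.0273]
orientation: [3.117, 0.391, -0.002]
force: [-0.4, -0.3, -0.4]
opening: 0.0102
gripper_force: 15.0
```

```bash
python3 st.py; python3 wt.py
```

```text
t 13.05 pos [0.4796 0.2186 0.0273] F [-0.4 -0.3 -0.4] M [-0.03  0.08  0.03] op 0.0102 gf 15.000011622905731 y [ 0.247 -0.969  0.   ] z [-0.001 -0.    -1.   ]
n 11510 tool-frame plane [-0.0393 -0.0007 -0.0086] tilt x,y deg [-2.25 -0.04] world floor z under centre 0.0189
```

In the tool's units: 0.0027 m is 0.054, -0.001 m is -0.02.

Call:
{"method": "inch_along", "body": {"deltas": [[[0, -0.02, 0, 0.054, 0], [0, -0.02, 0, 0.054, 0], [0, 0, 0, 0, 0]]], "grip_n": 15}}

```text
t: 13.4
tool_pos: [0.4781, 0.2183, 0.0223]
orientation: [3.117, 0.391, -0.0]
force: [-0.5, 0.7, -0.2]
opening: 0.0097
gripper_force: 15.0
```

```bash
python3 st.py; python3 wt.py
```

```text
t 13.4 pos [0.4781 0.2183 0.0223] F [-0.5  0.7 -0.2] M [ 0.   -0.05 -0.03] op 0.0097 gf 14.999924004077911 y [ 0.247 -0.969  0.   ] z [-0. -0. -1.]
n 11845 tool-frame plane [-0.0031 -0.0003 -0.0057] tilt x,y deg [-0.18 -0.02] world floor z under centre 0.0167
```

Call:
{"method": "inch_along", "body": {"deltas": [[[0, 0, 0, 0, 0], [0, 0, 0, 0, 0], [0, 0, 0, -0.06, 0], [0, 0, 0, -0.06, 0], [0, 0, 0, -0.16, 0], [0, 0, 0, 0, 0]]], "grip_n": 60}}

```text
t: 14.05
tool_pos: [0.4793, 0.2187, 0.0383]
orientation: [-3.117, -0.391, -0.004]
force: [0.4, -0.3, -2.3]
opening: 0.0094
gripper_force: 60.0
```

```bash
python3 st.py; python3 wt.py
```

```text
t 14.05 pos [0.4793 0.2187 0.0383] F [ 0.4 -0.3 -2.3] M [-0.03  0.07  0.  ] op 0.0094 gf 59.99935448169708 y [ 0.247 -0.969 -0.   ] z [ 0.002  0.001 -1.   ]
n 11824 tool-frame plane [-0.0044 -0.0004 -0.0052] tilt x,y deg [-0.25 -0.02] world floor z under centre 0.0326
```

Level to 0.3°. Now I'll raise it 15 cm over the plate and centre it.

In the tool's units: -0.016 m is -0.32, 0.002 m is 0.04.

Call:
{"method": "inch_along", "body": {"deltas": [[[0, 0, 0, -0.12, 0], [0, 0, 0, -0.24, 0], [0, 0.04, 0, -0.32, 0], [0, 0.04, 0, -0.32, 0], [0, 0.04, 0, -0.32, 0], [0, 0.04, 0, -0.32, 0], [0, 0.04, 0.02, -0.32, 0], [0, 0, 0, -0.32, 0], [0, 0, 0, -0.22, 0], [0, 0, 0, -0.12, 0], [0, 0, 0, 0, 0], [0, 0, 0, 0, 0]]], "grip_n": 60}}

```text
t: 15.3
tool_pos: [0.4878, 0.2197, 0.167]
orientation: [3.117, 0.391, -0.001]
force: [-0.1, 0.7, -3.2]
opening: 0.0098
gripper_force: 60.0
```

```bash
python3 st.py; python3 wt.py wf
python3 - <<'E'
from h import *
d=np.load("wcloud.npz");P=d["P"];m=d["m"]
# rim points: about 24 mm above floor
S=P[m&(abs(P[...,2]-.189)<.004)&(np.hypot(P[...,0]-.5694,P[...,1]-.2412)<.1)]
e=np.array([np.cos(.2505),np.sin(.2505)]);n=np.array([-e[1],e[0]])
X,Y=S[:,:2]@e,S[:,:2]@n;pc=np.array([.5694,.2412])
far=X.max();yc=(np.percentile(Y,.5)+np.percentile(Y,99.5))/2
print("rim z",S[:,2].mean(),"Y span",np.ptp(Y),"X far",np.percentile(X,99.8),"centre est rel plate: x",np.percentile(X,99.8)-.083-pc@e,"y",yc-pc@n)
c=read_camera("side");b=c["image"][100:350,230:480,::-1]
cv2.imwrite("pics/fin.png",cv2.resize(b,(600,600),interpolation=cv2.INTER_CUBIC));np.savez("fin.npz",**c)
E
```

```text
t 15.3 pos [0.4878 0.2197 0.167 ] F [-0.1  0.7 -3.2] M [-0.08  0.15  0.04] op 0.0098 gf 59.99924719333649 y [ 0.247 -0.969  0.   ] z [-0.001 -0.    -1.   ]
n 11829 tool-frame plane [-0.0044 -0.0008 -0.0053] tilt x,y deg [-0.25 -0.05] world floor z under centre 0.1614
rim z 0.18989883705476032 Y span 0.031013835267883025 X far 0.5384402331261076 centre est rel plate: x -0.15597867327547982 y -0.0011436886694590892
```

View pics/fin.png

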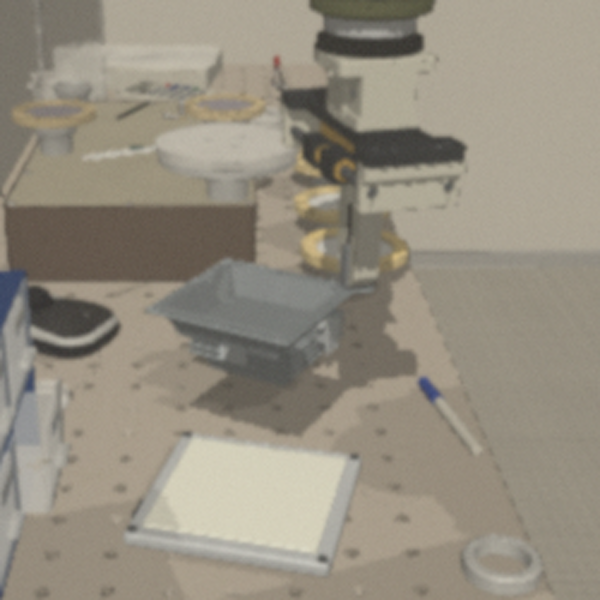

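The tray is level, held by the lug, with rim corners at (152,308), (230,262), (350,292) and (285,347). The plate screws are at (186,434), (354,457), (322,560) and (133,527). Pen and collar look undisturbed. I'll compare the two centres from this one camera.

```bash
python3 - <<'E'
from h import *
c=dict(np.load("fin.npz"));f=lambda p,z:unproj(c,230+p[0]/2.4,100+p[1]/2.4,z=z)
T=[f(p,.184) for p in((152,308),(285,347),(350,292),(230,262))];S=[f(p,.014) for p in((186,434),(354,457),(322,560),(133,527))]
print(np.round(T,3));print("far-lug mid",(T[0]+T[2])/2,"other",(T[1]+T[3])/2,"plate",np.mean(S,0))
E
```

```text
[[0.641 0.266 0.184]
 [0.548 0.331 0.184]
 [0.494 0.237 0.184]
 [0.583 0.175 0.184]]
far-lug mid [0.56762616 0.25144411 0.184     ] other [0.5658799  0.25321942 0.184     ] plate [0.5691245  0.24515244 0.014     ]
```

Centred within a few mm. One small trim (+5 mm up, +2 mm forward), settle, check, and hand in.

In the tool's units: -0.002 m is -0.04, 0.001 m is 0.02.

Call:
{"method": "inch_along", "body": {"deltas": [[[0, 0.02, 0, -0.04, 0], [0, 0.02, 0, -0.04, 0], [0, 0, 0, 0, 0], [0, 0, 0, 0, 0], [0, 0, 0, 0, 0], [0, 0, 0, 0, 0], [0, 0, 0, 0, 0], [0, 0, 0, 0, 0]]], "grip_n": 60}}

```text
t: 16.2
tool_pos: [0.49, 0.2203, 0.1716]
orientation: [-3.117, -0.391, 0.0]
force: [1.1, 0.2, -1.4]
opening: 0.0095
gripper_force: 60.0
```

```bash
python3 st.py; python3 wt.py wf2; python3 -c "
from plant import robot;print(robot.close_job())"
```

```text
t 16.2 pos [0.49   0.2203 0.1716] F [ 1.1  0.2 -1.4] M [ 0.    0.1  -0.02] op 0.0095 gf 59.999345541000366 y [ 0.247 -0.969 -0.   ] z [-0.  0. -1.]
n 11819 tool-frame plane [-0.0046  0.0001 -0.0057] tilt x,y deg [-0.27  0.  ] world floor z under centre 0.1659
the job is handed in; nothing more can be done
None
```

I peeled the top tray to about 14° with its far corner still in the stack, lifted it free, and handed the job in at 16 s with it still gripped, level to 0.3°, about 15 cm above the plate and centred to within several mm; to level it I briefly touched it down on the plate, almost flat, because the tool cannot tilt.

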